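# Find the glass-lens cell by weight and present it at the magnifier seat

### The arm

A 6-joint arm with a two-finger parallel gripper is mounted at the origin on the work surface. World frame = base frame: x ahead of the robot, y to its left, z up, the work surface at z = 0. Lengths are in m, angles in degrees, forces in N, time in s.
With the tool pointing down it reaches from about 0.35 to 0.875 m from the base axis. Payload 4.2 kg.
Tool frame: the origin (TCP) lies at the very end of the fingers, on their centre line; the grasp point (between the pads) lies 19 mm behind it (r.grip_point_offset is the distance from the TCP to the grasp point, in m); z points along the fingers, y is the line along which they close (so a half turn about z gives the same grasp; the last joint's range is limited). The gripper opens to 87 mm and grips with 3 to 60 N. Pads are 19 mm wide; open, the fingers measure 117 mm over their backs; the gripper's body (75 mm by 190 mm) begins 51 mm behind the grasp point.
Start: joints at [-59.439, 22.042, 0.453, 0, -68.411, -14.817], TCP at [0.17, -0.602, 0.223] pointing down, gripper open.
Joint ranges: [-179.83, 179.83], [-69.29, 118.12], [-61.27, 80.66], [-181.25, 117.63], [-171.15, -9.14], [-177.46, 177.46]. Speed limits (degrees/s): [159.86, 159.86, 180, 180, 180, 180].

### API

Orientations are given as a 3x3 rotation matrix whose columns are the frame's x, y, z axes.
In Python, from station import r, cams gives the robot as it stands. The module is installed in compiled form; this text tells all that it offers.
- The arm moves only by the shell command python3 -m handwheel 'ROWS'. ROWS is JSON, a list that holds one entry, the list of rows, each a list of 7 numbers: the turn, a rotation vector about the tool's x, y, z in units of 6 degrees (1.0 is 6 degrees), then the shift along the tool's x, y, z in m, then the finger opening in m, from 0 to 0.087. In form: [[[ax, ay, az, x, y, z, jaw], ...]]. A call has 1 to 12 rows; each row shifts and turns the commanded pose from where the row before left it, along the tool's axes as they then stand; what a row does not reach is not made up. A row lasts 1/10 s, in which the tool goes at most 50 mm and 8.59 degrees, less where a joint would pass 70% of its speed; a pose out of reach is approached as far as the arm can. A call with a gripper value outside its range is refused whole. The fingers move at their own pace and stop on an object; the grip force is fixed at half the most. Time passes only in rows, so rows that do not move let the fingers close. It gives the time, the measured TCP pose, the force, the opening and the grip force at its end, in the units of the state.
- r.sense(): the state, without advancing time (a new reading comes with each control period).
- cams.capture(name): name is "scene" or "side" or "wrist"; returns the picture (420x560x3 uint8, red, green, blue); there is no depth.
- cams.get_calibration(name): a dict with "camera_matrix" (3x3 intrinsics, pixels), "rvec" (rotation vector, rad) and "tvec" (3), from world to camera coordinates, as OpenCV has them; the wrist camera has in their place "T_tool_cam" (4x4, takes a point from camera to tool coordinates, whose origin is the TCP and whose axes are the flange's). Camera axes: x right, y down, z forward; pixel columns grow to the right and rows downward; lengths in m; the calibration is good to about 2 mm. A picture is of the moment at which its call begins: read the wrist's pose just before it. get_calibration takes no time and is no camera call.
- r.finish_job(): hands the job in; it is judged then, once.
The state is a dict: "time_s": time; "joints": joint angles; "joint_velocities": joint speeds; "effort": joint torques, N m; "tcp_pos": TCP position; "ee_rot": TCP orientation; "wrist_force": force on the tool from outside, world axes, zero at the start; "moment": the same for the moment, N m; "gripper_width": opening from 0.0 (shut) to 1.0 (fully open); "gripper_force": force on a finger pad.
Only numpy, scipy, OpenCV 4.12 (cv2) and the standard library are available. Lean on these libraries where they do the work, as an engineer would, in place of code of your own. Each camera call takes 0.05 s, during which the arm holds its last target. There are 200 camera calls.

### The job

Of the four capped lens cells standing on the black bench mat, the two equal, middle-sized ones (46 mm) fit the magnifier; one of them has a glass lens inside and is clearly heavier, but you can only tell by lifting both in turn. Stand the lighter one upright in the white tray, then finish while still holding the heavier one upright and still, centred a few centimetres above the magnifier's empty round seat without touching the seat: the program ends holding it, nothing is let go. Set cells down rather than dropping or tipping them, and leave the too-small and too-large cells and all other things where they are.

Things in the scene. Friction and masses are not known exactly. Their poses are not given: they have to be found in the camera images.
- cell_a: one of the two alike capped lens cells of the right size: plain aluminium cylinder with grey end caps, 46 mm diameter (caps a little less), 44 mm tall, standing upright; origin centre of its underside, z along its axis, up. A hidden lens with about 1 mm of play is shut inside: the cell with the glass lens weighs about 0.30 kg, the other, with an acrylic lens, about 0.15 kg (each may be 10 % off); which of the two it is differs from start to start and cannot be seen.
- cell_b: one of the two alike capped lens cells of the right size: plain aluminium cylinder with grey end caps, 46 mm diameter (caps a little less), 44 mm tall, standing upright; origin centre of its underside, z along its axis, up. A hidden lens with about 1 mm of play is shut inside: the cell with the glass lens weighs about 0.30 kg, the other, with an acrylic lens, about 0.15 kg (each may be 10 % off); which of the two it is differs from start to start and cannot be seen.
- tray: shallow fixed white tray, outer 160 mm (its x) by 260 mm (its y), rim 12 mm high, walls and floor 3 mm thick; origin centre of its underside, on the mat; z up. There is room for both cells side by side along its y, 55 mm either way from its middle.
- seat: the magnifier's empty lens seat, fixed: round grey foot 88 mm in diameter carrying a dark ring 68 mm outside, 48 mm bore, top face 45 mm above its origin; a small brass screw sticks 13 mm out of the ring at its x side; origin centre of underside, on the mat, z up
- seat_top (a point): centre of the top face of the seat's ring, 45 mm above the seat's origin; z up
- mat: fixed black bench mat, 460 mm (x) by 980 mm (y), 3 mm thick, lying on the table; origin centre of its underside. Cells, tray, seat and most small things stand on it.
- cell_small: look-alike lens cell, too small: 34 mm diameter, 44 mm tall, standing on the mat; origin centre of underside, z up. Leave alone.
- cell_large: look-alike lens cell, too large: 58 mm diameter, 44 mm tall, standing on the mat; origin centre of underside, z up. Leave alone.
- ring: small brass ring lying among the cells, 28 mm diameter, 6 mm thick; origin centre of underside. Leave alone.
- screwdriver: screwdriver lying beyond the cells, 150 mm long, its handle thickest, under 40 mm high. Leave alone.
- brush: brush lying beyond the cells, 150 mm long, under 40 mm high. Leave alone.
- handpiece: black and steel rotary handpiece lying at the far right of the mat, 22 mm thick, 150 mm long. Leave alone.
Things that resemble listed ones, but are neither listed nor needed, are in the scene too. What is shaped like the cell_a but blue or red is not meant.

How it is judged (in metres and radians):
On the way, in this order (a step that is already met when the one before it is completed fails the run):
1. one of the two 46 mm cells stands in the tray, released, the other is not in the tray ((((x of cell_a in the frame of tray between -0.06 and 0.06 m and y of cell_a in the frame of tray between -0.11 and 0.11 m and z of cell_a in the frame of tray between 0 and 0.008 m and angle between cell_a's own z axis and vertical below 0.1 rad and contact force between cell_a and the fingers below 0.05 N and contact force between cell_a and tray above 0.5 N) and not (x of cell_b in the frame of tray between -0.06 and 0.06 m and y of cell_b in the frame of tray between -0.11 and 0.11 m and z of cell_b in the frame of tray between 0 and 0.008 m and angle between cell_b's own z axis and vertical below 0.1 rad and contact force between cell_b and the fingers below 0.05 N and contact force between cell_b and tray above 0.5 N)) or ((x of cell_b in the frame of tray between -0.06 and 0.06 m and y of cell_b in the frame of tray between -0.11 and 0.11 m and z of cell_b in the frame of tray between 0 and 0.008 m and angle between cell_b's own z axis and vertical below 0.1 rad and contact force between cell_b and the fingers below 0.05 N and contact force between cell_b and tray above 0.5 N) and not (x of cell_a in the frame of tray between -0.06 and 0.06 m and y of cell_a in the frame of tray between -0.11 and 0.11 m and z of cell_a in the frame of tray between 0 and 0.008 m and angle between cell_a's own z axis and vertical below 0.1 rad and contact force between cell_a and the fingers below 0.05 N and contact force between cell_a and tray above 0.5 N)))), for 0.2 s.
2. with one cell in the tray the other 46 mm cell is lifted clear in the fingers ((((x of cell_a in the frame of tray between -0.06 and 0.06 m and y of cell_a in the frame of tray between -0.11 and 0.11 m and z of cell_a in the frame of tray between 0 and 0.008 m and angle between cell_a's own z axis and vertical below 0.1 rad and contact force between cell_a and the fingers below 0.05 N and contact force between cell_a and tray above 0.5 N) and (height (world z) of cell_b above 0.04 m and contact force between cell_b and the fingers above 0.5 N and contact force between cell_b and tray below 0.05 N and contact force between cell_b and mat below 0.05 N)) or ((x of cell_b in the frame of tray between -0.06 and 0.06 m and y of cell_b in the frame of tray between -0.11 and 0.11 m and z of cell_b in the frame of tray between 0 and 0.008 m and angle between cell_b's own z axis and vertical below 0.1 rad and contact force between cell_b and the fingers below 0.05 N and contact force between cell_b and tray above 0.5 N) and (height (world z) of cell_a above 0.04 m and contact force between cell_a and the fingers above 0.5 N and contact force between cell_a and tray below 0.05 N and contact force between cell_a and mat below 0.05 N)))), for 0.3 s.
At the end, for the whole second after the job is handed in: Heavier 46 mm cell held still in the fingers, upright to 0.2 rad, centred within 20 mm over the seat, underside 5 to 100 mm above its top, touching nothing else; the lighter stands released in the tray (within 60 by 110 mm of its middle), pressing on it with under 2.1 N (the heavier: about 3 N) ((((height (world z) of cell_a above 0.04 m and contact force between cell_a and the fingers above 0.5 N and contact force between cell_a and tray below 0.05 N and contact force between cell_a and mat below 0.05 N) and z of cell_a in the frame of seat_top between 0.005 and 0.1 m and horizontal distance between cell_a and seat_top below 0.02 m and angle between cell_a's own z axis and vertical below 0.2 rad and linear speed of cell_a below 0.03 m/s and contact force between cell_a and seat below 0.05 N and (x of cell_b in the frame of tray between -0.06 and 0.06 m and y of cell_b in the frame of tray between -0.11 and 0.11 m and z of cell_b in the frame of tray between 0 and 0.008 m and angle between cell_b's own z axis and vertical below 0.1 rad and contact force between cell_b and the fingers below 0.05 N and contact force between cell_b and tray above 0.5 N) and contact force between cell_b and tray below 2.1 N and linear speed of cell_b below 0.02 m/s) or ((height (world z) of cell_b above 0.04 m and contact force between cell_b and the fingers above 0.5 N and contact force between cell_b and tray below 0.05 N and contact force between cell_b and mat below 0.05 N) and z of cell_b in the frame of seat_top between 0.005 and 0.1 m and horizontal distance between cell_b and seat_top below 0.02 m and angle between cell_b's own z axis and vertical below 0.2 rad and linear speed of cell_b below 0.03 m/s and contact force between cell_b and seat below 0.05 N and (x of cell_a in the frame of tray between -0.06 and 0.06 m and y of cell_a in the frame of tray between -0.11 and 0.11 m and z of cell_a in the frame of tray between 0 and 0.008 m and angle between cell_a's own z axis and vertical below 0.1 rad and contact force between cell_a and the fingers below 0.05 N and contact force between cell_a and tray above 0.5 N) and contact force between cell_a and tray below 2.1 N and linear speed of cell_a below 0.02 m/s))); the arm keeps its last pose, push and grip.
It fails at once if the too-small or too-large cell is moved by more than 30 mm (distance of any of cell_small, cell_large from where it was at the start of the episode above 0.03 m).
It fails at once if another bystander is moved by more than 30 mm (distance of any of ring, screwdriver, brush, handpiece from where it was at the start of the episode above 0.03 m).
It fails at once if a 46 mm cell is tipped by more than 0.7 rad (angle between any of cell_a, cell_b's own z axis and vertical above 0.7 rad).
It fails at once if a 46 mm cell is dropped (moves faster than 0.7 m/s outside the fingers) ((linear speed of cell_a above 0.7 m/s and contact force between cell_a and the fingers below 0.05 N) or (linear speed of cell_b above 0.7 m/s and contact force between cell_b and the fingers below 0.05 N)).
It also fails if it takes over 72 s, if anything falls off the work surface, if the arm or the gripper's body presses on something with over 40 N, if the wrist force passes 120 N, or if a joint passes its speed limit or range.

## Working session

There is one attempt and no reset: what is moved stays moved. The work goes in short steps, Python scripts to look and compute and a shell command to move; the robot and the scene stay as the last step left them, time stands still between calls to the robot, and variables do not carry over. Pictures are saved under pics/ and viewed, at most 10 in all, crops included, and the job is handed in when it is done.

```bash
mkdir -p pics
python3 - <<'E'
from station import r,cams
import cv2
for n in("scene","side"):
    cv2.imwrite(f"pics/{n}0.png",cams.capture(n)[:,:,::-1])
    c=cams.get_calibration(n);print(n,c)
c=cams.get_calibration("wrist");print(c)
print(r.sense())
E
```

```text
scene {'camera_matrix': array([[429.81900123,   0.        , 285.67736688],
       [  0.        , 429.81900123, 212.7601336 ],
       [  0.        ,   0.        ,   1.        ]]), 'rvec': array([ 0.85637706,  2.68474159, -0.88026202]), 'tvec': array([ 0.50003198, -0.22425415,  1.31662027])}
side {'camera_matrix': array([[532.75279973,   0.        , 275.76440697],
       [  0.        , 532.75279973, 206.90590245],
       [  0.        ,   0.        ,   1.        ]]), 'rvec': array([ 0.62474603, -2.74460984,  0.99268085]), 'tvec': array([0.53020312, 0.2224915 , 1.09720295])}
{'camera_matrix': array([[289.97323339,   0.        , 276.51442246],
       [  0.        , 289.97323339, 209.23721847],
       [  0.        ,   0.        ,   1.        ]]), 'T_tool_cam': array([[ 1.47858482e-03, -9.63472199e-01, -2.67804288e-01,
         7.25238743e-02],
       [ 9.99998879e-01,  1.48835083e-03,  1.66533978e-04,
        -5.54009905e-04],
       [ 2.38135877e-04, -2.67804234e-01,  9.63473319e-01,
        -1.61598000e-01],
       [ 0.00000000e+00,  0.00000000e+00,  0.00000000e+00,
         1.00000000e+00]])}
{'time_s': 0.1, 'joints': array([-5.94400592e+01,  2.20878562e+01,  3.89535680e-01, -2.45864854e-02,
       -6.84113146e+01, -1.48179523e+01]), 'joint_velocities': array([ 0.04189602, -0.07110133,  0.17281553,  0.02231874, -0.05814399,
        0.06509083]), 'effort': array([-5.40230085e-04, -3.91690779e+01,  1.87933391e+01,  4.23187226e+00,
        1.34614098e-02, -7.91255616e-05]), 'tcp_pos': array([ 0.16945652, -0.60104758,  0.22156823]), 'ee_rot': array([[-9.62536077e-01, -2.71152918e-01, -6.29290461e-04],
       [-2.71153629e-01,  9.62534303e-01,  1.85055041e-03],
       [ 1.03931512e-04,  1.95185592e-03, -9.99998090e-01]]), 'wrist_force': array([-0.06167838,  0.01896321,  0.16231565]), 'moment': array([-0.0104305 , -0.02361293,  0.00756337]), 'gripper_force': 0.0, 'gripper_width': 0.9967930489631943}
```

View pics/scene0.png

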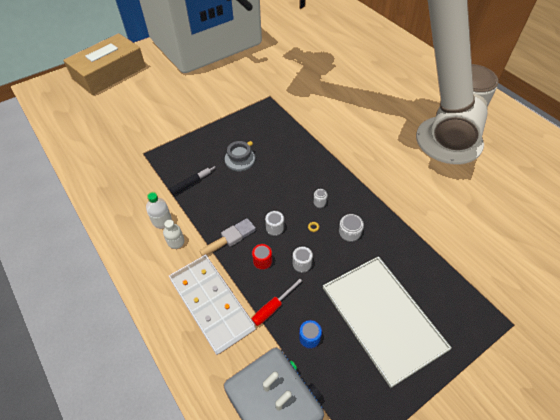

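View pics/side0.png

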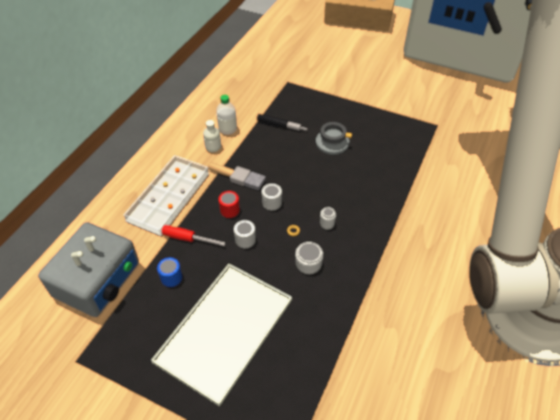

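Scene picture: lens cells at (275,222) and (302,259) are equal and middle-sized. The small one is at (320,198), the large one at (351,227), red at (262,256), blue at (310,334). The seat is at (240,153) and the tray around (386,320). In the side picture the two middle cells are at (272,196) and (245,233), the seat is at (333,135) and the tray around (223,330). I choose (275,222) and (302,259) and check them in one close crop.

```bash
cat > h.py <<'E'
import numpy as np,cv2
from station import r,cams
def px2w(n,uv,z):
    c=cams.get_calibration(n);R=cv2.Rodrigues(c["rvec"])[0];o=-R.T@c["tvec"]
    d=R.T@np.linalg.inv(c["camera_matrix"])@[uv[0],uv[1],1.]
    return (o+d*(z-o[2])/d[2])[:2]
def w2px(n,p):
    c=cams.get_calibration(n)
    return cv2.projectPoints(np.array(p,float).reshape(-1,3),c["rvec"],c["tvec"],c["camera_matrix"],None)[0][:,0]
def circ(c,z,rad):
    a=np.linspace(0,2*np.pi,60);return np.c_[c[0]+rad*np.cos(a),c[1]+rad*np.sin(a),0*a+z]
E
python3 - <<'E'
from h import *
P={"c1":((275,216),(272,190),.047),"c2":((302,253),(245,227),.047),"small":((320,192),(328,211),.047),"large":((351,220),(309,250),.047),"seat":((239,148),(333,129),.048),
"red":((262,249),(229,197),.047)}
for k,(a,b,z) in P.items(): print(k,px2w("scene",a,z).round(3),px2w("side",b,z).round(3))
for n,q in (("scene",[(323,291),(379,258),(449,347),(392,384)]),("side",[(230,265),(291,297),(219,399),(155,357)])):
    w=np.array([px2w(n,x,.015) for x in q]);print(n,w.round(3),w.mean(0).round(3))
ims=[]
for n,(x,y) in (("scene",(210,120)),("side",(200,105))):
    im=cv2.imread(f"pics/{n}0.png")[y:y+170,x:x+170]
    im=cv2.resize(im,(400,400),interpolation=cv2.INTER_CUBIC)
    for k,(a,b,z) in P.items():
        c=(px2w("scene",a,z)+px2w("side",b,z))/2
        rad={"c1":.023,"c2":.023,"small":.017,"large":.029,"seat":.034,"red":.023}[k]
        q=((w2px(n,circ(c,z,rad))-[x,y])*400/170).astype(np.int32)
        cv2.polylines(im,[q],True,(0,255,255),1)
    ims.append(im)
cv2.imwrite("pics/crop1.png",np.hstack(ims))
E
```

```text
c1 [ 0.617 -0.042] [ 0.618 -0.04 ]
c2 [0.626 0.085] [0.624 0.085]
small [ 0.476 -0.038] [ 0.474 -0.038]
large [0.468 0.079] [0.47  0.081]
seat [ 0.565 -0.298] [ 0.567 -0.3  ]
red [0.697 0.02 ] [0.699 0.022]
scene [[0.635 0.181]
 [0.468 0.191]
 [0.496 0.44 ]
 [0.649 0.425]] [0.562 0.309]
side [[0.617 0.17 ]
 [0.464 0.185]
 [0.494 0.435]
 [0.645 0.418]] [0.555 0.302]
```

View pics/crop1.png

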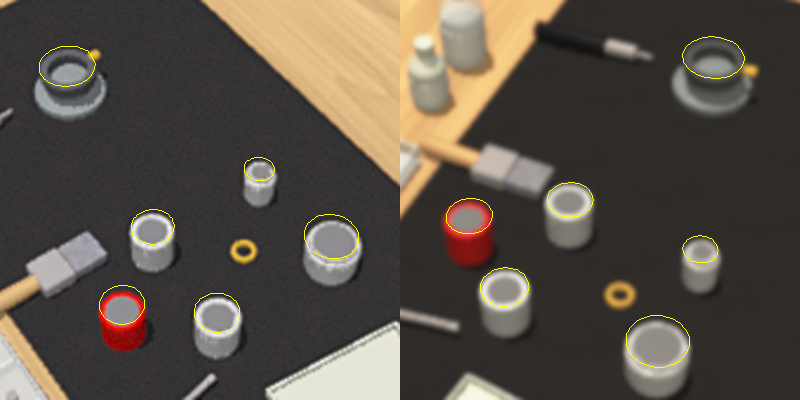

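The crop shows both chosen cells with bare aluminium walls and the 46 mm outline fitting both equally, about 1 px too high. Small, large and red cells are clearly different. Next I refine the positions and check finger clearance.

```bash
cat >> h.py <<'E'
def plan(goal,yaw=None):
    """tool-frame shift to goal (world tcp), and turn about tool z (6deg units) so tool y is at yaw deg"""
    s=r.sense();R=s["ee_rot"];p=s["tcp_pos"];cur=np.degrees(np.arctan2(R[1,1],R[0,1]))
    print("tcp",p.round(4),"yaw_y",cur.round(2),"tilt",np.degrees(np.arccos(-R[2,2])).round(2))
    print("shift(tool)",(R.T@(np.array(goal)-p)).round(4), "az", None if yaw is None else round(-(yaw-cur)/6,3))
E
python3 - <<'E'
from h import *
for k,a,b,z in(("c1",(275,217.2),(272,191.2),.047),("c2",(302,254.2),(245,228.2),.047),("seat",(239.2,149.8),(333,130.8),.048)):
    u,v=px2w("scene",a,z),px2w("side",b,z);print(k,u.round(4),v.round(4),((u+v)/2).round(4))
for k,a in(("brush tip",(255,228)),("brush tip2",(246,221)),("brush2",(230,243)),("ring",(313,227)),("sd tip",(300,281)),("sd",(278,300))):print(k,px2w("scene",a,.01).round(3))
plan((.616,-.04,.2),90)
E
```

```text
c1 [ 0.6188 -0.0388] [ 0.6162 -0.0371] [ 0.6175 -0.038 ]
c2 [0.6278 0.0875] [0.6222 0.0876] [0.625  0.0876]
seat [ 0.5682 -0.2921] [ 0.5644 -0.2936] [ 0.5663 -0.2928]
brush tip [ 0.666 -0.063]
brush tip2 [ 0.673 -0.095]
brush2 [ 0.742 -0.061]
ring [0.542 0.022]
sd tip [0.662 0.127]
sd [0.732 0.137]
tcp [ 0.1695 -0.601   0.2216] yaw_y 105.73 tilt 0.11
shift(tool) [-0.5819  0.4189  0.0223] az 2.622
```

```bash
python3 -m handwheel '[[[0,0,1.31,0,0,0,0.087],[0,0,1.31,0,0,0,0.087],[0,0,0,-0.02,0.025,0,0.087],[0,0,0,-0.025,0.0312,0,0.087],[0,0,0,-0.025,0.0312,0,0.087],[0,0,0,-0.025,0.0312,0,0.087],[0,0,0,-0.025,0.0312,0,0.087],[0,0,0,-0.025,0.0312,0,0.087],[0,0,0,-0.025,0.0312,0,0.087],[0,0,0,-0.025,0.0312,0,0.087],[0,0,0,-0.025,0.0312,0,0.087],[0,0,0,-0.025,0.0312,0,0.087]]]'
python3 -m handwheel '[[[0,0,0,-0.025,0.0312,0,0.087],[0,0,0,-0.025,0.0312,0,0.087],[0,0,0,-0.025,0.0312,0,0.087],[0,0,0,-0.025,0.0312,0,0.087],[0,0,0,-0.025,0.0312,0,0.087],[0,0,0,-0.025,0.0312,0,0.087],[0,0,0,-0.025,0.0312,0,0.087],[0,0,0,0,0,0,0.087],[0,0,0,0,0,0,0.087]]]'
python3 -c "
from h import *
plan((.6172,-.0385,.12),90);print(r.sense()['joints'])"
```

```text
time_s: 1.3
tcp_pos: [0.415, -0.294, 0.2223]
ee_rot: [[-1.0, -0.0, -0.0], [-0.0, 1.0, 0.0], [0.0, 0.0, -1.0]]
wrist_force: [0.3, 0.2, 0.0]
gripper_width: 1.002
gripper_force: 0.0
time_s: 2.2
tcp_pos: [0.5892, -0.0764, 0.2216]
ee_rot: [[-1.0, -0.002, -0.002], [-0.002, 1.0, -0.0], [0.002, -0.0, -1.0]]
wrist_force: [-0.0, 0.7, 0.6]
gripper_width: 1.001
gripper_force: 0.0
tcp [ 0.5892 -0.0764  0.2216] yaw_y 90.1 tilt 0.12
shift(tool) [-0.0283  0.0379  0.1015] az 0.017
[ 8.20367796e+00  1.91429466e+01 -4.06303232e+00 -1.65425538e-02
 -6.69106099e+01 -9.80929991e+01]
```

```bash
python3 -m handwheel '[[[0,0,0,-0.014,0.019,0,0.087],[0,0,0,-0.014,0.019,0,0.087],[0,0,0,0,0,0.03,0.087],[0,0,0,0,0,0.03,0.087],[0,0,0,0,0,0.03,0.087],[0,0,0,0,0,0,0.087],[0,0,0,0,0,0,0.087],[0,0,0,0,0,0,0.087]]]'
python3 - <<'E'
from h import *
plan((.6172,-.0385,.011),90)
s=r.sense();im=cams.capture("wrist")[:,:,::-1].copy()
c=cams.get_calibration("wrist");T=np.eye(4);T[:3,:3]=s["ee_rot"];T[:3,3]=s["tcp_pos"]
W=np.linalg.inv(T@c["T_tool_cam"])
q=cv2.projectPoints(circ((.6172,-.0385),.047,.023),cv2.Rodrigues(W[:3,:3])[0],W[:3,3],c["camera_matrix"],None)[0].astype(np.int32)
cv2.polylines(im,[q],True,(0,255,255),1);cv2.imwrite("pics/w1.png",im)
E
```

```text
time_s: 3.0
tcp_pos: [0.6187, -0.0394, 0.1348]
ee_rot: [[-1.0, -0.0, 0.004], [-0.0, 1.0, 0.0], [-0.004, 0.0, -1.0]]
wrist_force: [-0.3, 0.3, 0.5]
gripper_width: 0.998
gripper_force: 0.0
tcp [ 0.6187 -0.0394  0.1348] yaw_y 90.02 tilt 0.22
shift(tool) [0.002  0.0009 0.1238] az 0.003
```

View pics/w1.png

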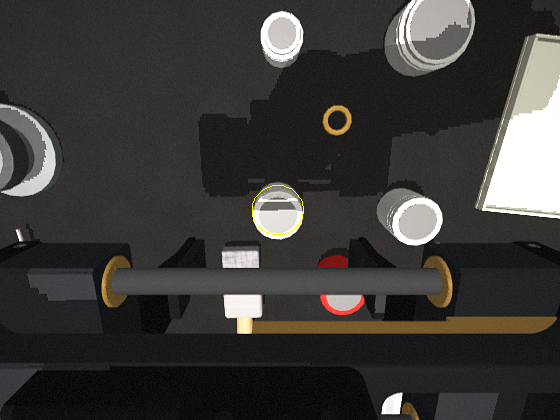

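The wrist picture shows cell 1's top at (278,211), exactly on the predicted circle; cell 2's top is at (416,220). The finger paths are clear, so I descend and grip.

```bash
python3 -m handwheel '[[[0,0,0,0.002,0.001,0.03,0.087],[0,0,0,0,0,0.03,0.087],[0,0,0,0,0,0.025,0.087],[0,0,0,0,0,0.02,0.087],[0,0,0,0,0,0.015,0.087],[0,0,0,0,0,0.004,0.087],[0,0,0,0,0,0,0.087],[0,0,0,0,0,0,0.087]]]'
python3 -m handwheel '[[[0,0,0,0,0,0,0.04],[0,0,0,0,0,0,0.04],[0,0,0,0,0,0,0.04],[0,0,0,0,0,0,0.04],[0,0,0,0,0,0,0.04],[0,0,0,0,0,0,0.04],[0,0,0,0,0,0,0.04],[0,0,0,0,0,0,0.04]]]'
```

```text
time_s: 3.85
tcp_pos: [0.6165, -0.038, 0.0101]
ee_rot: [[-1.0, -0.001, 0.003], [-0.001, 1.0, 0.0], [-0.003, 0.0, -1.0]]
wrist_force: [-0.5, -0.7, 0.3]
gripper_width: 1.001
gripper_force: 0.0
time_s: 4.65
tcp_pos: [0.6153, -0.0382, 0.0085]
ee_rot: [[-1.0, -0.0, -0.0], [-0.0, 1.0, -0.0], [0.0, -0.0, -1.0]]
wrist_force: [-0.1, 0.0, -0.1]
gripper_width: 0.525
gripper_force: 30.0
```

```bash
python3 -m handwheel '[[[0,0,0,0,0,-0.01,0.04],[0,0,0,0,0,-0.02,0.04],[0,0,0,0,0,-0.02,0.04],[0,0,0,0,0,-0.02,0.04],[0,0,0,0,0,-0.01,0.04],[0,0,0,0,0,0,0.04],[0,0,0,0,0,0,0.04],[0,0,0,0,0,0,0.04],[0,0,0,0,0,0,0.04],[0,0,0,0,0,0,0.04],[0,0,0,0,0,0,0.04],[0,0,0,0,0,0,0.04]]]'
for i in 1 2 3 4 5 6; do python3 -m handwheel '[[[0,0,0,0,0,0,0.04],[0,0,0,0,0,0,0.04]]]' | egrep 'tcp|wrist'; done
python3 -c "
from h import *
print(r.sense()['effort'],r.sense()['joints'],r.sense()['wrist_force'])"
```

```text
time_s: 5.85
tcp_pos: [0.6153, -0.0381, 0.0883]
ee_rot: [[-1.0, -0.0, -0.0], [-0.0, 1.0, -0.0], [0.0, -0.0, -1.0]]
wrist_force: [0.6, -0.1, -3.5]
gripper_width: 0.529
gripper_force: 30.0
tcp_pos: [0.6154, -0.0381, 0.0886]
wrist_force: [0.2, -0.1, -2.7]
tcp_pos: [0.6154, -0.0381, 0.0886]
wrist_force: [-0.9, -0.5, -3.2]
tcp_pos: [0.6154, -0.0381, 0.0886]
wrist_force: [-0.6, 0.0, -2.1]
tcp_pos: [0.6154, -0.0381, 0.0886]
wrist_force: [0.3, -0.3, -3.9]
tcp_pos: [0.6154, -0.0381, 0.0885]
wrist_force: [-0.2, 0.9, -3.4]
tcp_pos: [0.6154, -0.0381, 0.0885]
wrist_force: [-0.6, -0.1, -2.4]
[-6.95556464e-04 -4.29919267e+01  1.66841733e+01  3.88482124e+00
 -6.57904590e-02 -4.76084870e-05] [ 1.14777642e+01  2.81296494e+01 -1.05772909e+01  2.02875584e-04
 -5.12938117e+01 -1.01454010e+02] [-0.64263494 -0.08081713 -2.35874504]
```

Cell 1 reads about 3.0 N, which suggests the heavy one. I set it back down, then lift the other to confirm.

```bash
python3 -m handwheel '[[[0,0,0,0,0,0.02,0.04],[0,0,0,0,0,0.02,0.04],[0,0,0,0,0,0.02,0.04],[0,0,0,0,0,0.01,0.04],[0,0,0,0,0,0.005,0.04],[0,0,0,0,0,0.004,0.04],[0,0,0,0,0,0.001,0.04],[0,0,0,0,0,0,0.04],[0,0,0,0,0,0,0.04],[0,0,0,0,0,0,0.087],[0,0,0,0,0,0,0.087],[0,0,0,0,0,0,0.087]]]'
python3 -m handwheel '[[[0,0,0,0,0,0,0.087],[0,0,0,0,0,0,0.087],[0,0,0,0,0,0,0.087],[0,0,0,0,0,-0.02,0.087],[0,0,0,0,0,-0.03,0.087],[0,0,0,0,0,-0.03,0.087],[0,0,0,0,0,-0.03,0.087],[0,0,0,0,0,-0.02,0.087],[0,0,0,0,0,0,0.087],[0,0,0,0,0,0,0.087],[0,0,0,0,0,0,0.087],[0,0,0,0,0,0,0.087]]]'
for i in 1 2 3; do python3 -m handwheel '[[[0,0,0,0,0,0,0.087]]]' | egrep 'wrist'; done
python3 - <<'E'
from h import *
# c2 from the earlier wrist picture
c=cams.get_calibration("wrist");T=np.eye(4);T[:3,:3]=np.diag([-1,1,-1]);T[0,2]=.004;T[2,0]=-.004;T[:3,3]=[.6187,-.0394,.1348]
C=T@c["T_tool_cam"]
for uv in((278,211),(416,220)):
    d=C[:3,:3]@np.linalg.inv(c["camera_matrix"])@[*uv,1];o=C[:3,3];print((o+d*(.047-o[2])/d[2]).round(4))
plan((.625,.0876,.0885),90)
E
```

```text
time_s: 8.25
tcp_pos: [0.6161, -0.0381, 0.0094]
ee_rot: [[-1.0, -0.001, 0.002], [-0.001, 1.0, 0.0], [-0.002, 0.0, -1.0]]
wrist_force: [0.7, 0.5, -0.6]
gripper_width: 0.717
gripper_force: 0.0
time_s: 9.45
tcp_pos: [0.6146, -0.0382, 0.137]
ee_rot: [[-1.0, -0.0, -0.003], [-0.0, 1.0, -0.0], [0.003, -0.0, -1.0]]
wrist_force: [-0.3, -0.4, 0.4]
gripper_width: 1.002
gripper_force: 0.0
wrist_force: [0.1, -0.2, 0.4]
wrist_force: [0.3, 0.4, 0.3]
wrist_force: [0.9, 0.2, -0.3]
[ 0.6176 -0.0384  0.047 ]
[0.6259 0.0861 0.047 ]
tcp [ 0.6153 -0.0381  0.1382] yaw_y 90.03 tilt 0.03
shift(tool) [-0.0098  0.1257  0.0497] az 0.004
```

```bash
python3 -m handwheel '[[[0,0,0,-0.002,0.025,0,0.087],[0,0,0,-0.003,0.035,0,0.087],[0,0,0,-0.003,0.035,0,0.087],[0,0,0,-0.002,0.03,0,0.087],[0,0,0,0,0,0,0.087],[0,0,0,0,0,0,0.087],[0,0,0,0,0,0.03,0.087],[0,0,0,0,0,0.03,0.087],[0,0,0,0,0,0.03,0.087],[0,0,0,0,0,0.02,0.087],[0,0,0,0,0,0.015,0.087],[0,0,0,0,0,0.003,0.087]]]'
python3 -m handwheel '[[[0,0,0,0,0,0,0.087],[0,0,0,0,0,0,0.087],[0,0,0,0,0,0,0.04],[0,0,0,0,0,0,0.04],[0,0,0,0,0,0,0.04],[0,0,0,0,0,0,0.04],[0,0,0,0,0,0,0.04],[0,0,0,0,0,0,0.04],[0,0,0,0,0,0,0.04],[0,0,0,0,0,0,0.04]]]'
python3 -m handwheel '[[[0,0,0,0,0,-0.01,0.04],[0,0,0,0,0,-0.02,0.04],[0,0,0,0,0,-0.02,0.04],[0,0,0,0,0,-0.02,0.04],[0,0,0,0,0,-0.01,0.04],[0,0,0,0,0,0,0.04],[0,0,0,0,0,0,0.04],[0,0,0,0,0,0,0.04],[0,0,0,0,0,0,0.04],[0,0,0,0,0,0,0.04],[0,0,0,0,0,0,0.04],[0,0,0,0,0,0,0.04]]]'
for i in 1 2 3 4 5 6; do python3 -m handwheel '[[[0,0,0,0,0,0,0.04],[0,0,0,0,0,0,0.04]]]' | egrep 'wrist'; done
python3 -c "
from h import *
plan((.56,.25,.0885),90)"
```

```text
time_s: 10.95
tcp_pos: [0.6238, 0.085, 0.0084]
ee_rot: [[-1.0, 0.002, -0.004], [0.002, 1.0, -0.002], [0.004, -0.002, -1.0]]
wrist_force: [-0.9, -0.0, 0.0]
gripper_width: 0.998
gripper_force: 0.0
time_s: 11.95
tcp_pos: [0.6254, 0.087, 0.0106]
ee_rot: [[-1.0, -0.0, 0.0], [-0.0, 1.0, 0.0], [-0.0, 0.0, -1.0]]
wrist_force: [0.3, -0.2, 0.7]
gripper_width: 0.517
gripper_force: 30.0
time_s: 13.15
tcp_pos: [0.6253, 0.0869, 0.0903]
ee_rot: [[-1.0, -0.0, -0.0], [-0.0, 1.0, -0.0], [0.0, -0.0, -1.0]]
wrist_force: [-0.9, -0.1, -1.8]
gripper_width: 0.524
gripper_force: 30.0
wrist_force: [-0.0, 0.4, -1.2]
wrist_force: [-0.3, -0.1, -2.3]
wrist_force: [0.1, -0.3, -1.3]
wrist_force: [0.5, 0.9, -1.6]
wrist_force: [0.1, 0.2, -1.8]
wrist_force: [-0.2, 1.0, -2.1]
tcp [0.6253 0.0869 0.0906] yaw_y 90.02 tilt 0.0
shift(tool) [0.0652 0.1632 0.0021] az 0.004
```

Cell 2 reads about 1.7 N against 3.0 N, so cell 2 is the lighter one and goes into the tray.

```bash
python3 -m handwheel '[[[0,0,0,0.007,0.023,0,0.04],[0,0,0,0.01,0.03,0,0.04],[0,0,0,0.01,0.035,0,0.04],[0,0,0,0.01,0.035,0,0.04],[0,0,0,0.01,0.035,0,0.04],[0,0,0,0.01,0.03,0,0.04],[0,0,0,0.008,0.02,0,0.04],[0,0,0,0,0.005,0,0.04],[0,0,0,0,0,0,0.04],[0,0,0,0,0,0,0.04],[0,0,0,0,0,0,0.04],[0,0,0,0,0,0,0.04]]]'
python3 -m handwheel '[[[0,0,0,0,0,0.015,0.04],[0,0,0,0,0,0.02,0.04],[0,0,0,0,0,0.015,0.04],[0,0,0,0,0,0.01,0.04],[0,0,0,0,0,0.006,0.04],[0,0,0,0,0,0.004,0.04],[0,0,0,0,0,0.002,0.04],[0,0,0,0,0,0.002,0.04],[0,0,0,0,0,0.001,0.04],[0,0,0,0,0,0,0.04],[0,0,0,0,0,0,0.04]]]'
```

```text
time_s: 15.55
tcp_pos: [0.5606, 0.2988, 0.0905]
ee_rot: [[-1.0, 0.001, -0.0], [0.001, 1.0, -0.0], [0.0, -0.0, -1.0]]
wrist_force: [0.3, 0.6, -1.3]
gripper_width: 0.52
gripper_force: 30.0
time_s: 16.65
tcp_pos: [0.5604, 0.3, 0.0159]
ee_rot: [[-1.0, -0.001, 0.0], [-0.001, 1.0, 0.0], [-0.0, 0.0, -1.0]]
wrist_force: [-0.1, 0.3, -1.2]
gripper_width: 0.523
gripper_force: 30.0
```

Force still shows the weight, so I lower millimetre by millimetre until contact.

```bash
for i in 1 2 3; do python3 -m handwheel '[[[0,0,0,0,0,0.001,0.04],[0,0,0,0,0,0,0.04],[0,0,0,0,0,0,0.04]]]' | egrep 'wrist|tcp'; done
```

```text
tcp_pos: [0.5602, 0.2998, 0.0146]
wrist_force: [-1.2, 0.7, -1.9]
tcp_pos: [0.5603, 0.2999, 0.0136]
wrist_force: [0.5, 0.8, -1.7]
tcp_pos: [0.5604, 0.2999, 0.0135]
wrist_force: [-2.0, -0.9, 5.5]
```

Contact. I release and rise.

```bash
python3 -m handwheel '[[[0,0,0,0,0,0,0.06],[0,0,0,0,0,0,0.087],[0,0,0,0,0,0,0.087],[0,0,0,0,0,0,0.087],[0,0,0,0,0,0,0.087],[0,0,0,0,0,0,0.087],[0,0,0,0,0,0,0.087],[0,0,0,0,0,-0.02,0.087],[0,0,0,0,0,-0.03,0.087],[0,0,0,0,0,-0.04,0.087],[0,0,0,0,0,-0.035,0.087],[0,0,0,0,0,0,0.087]]]'
python3 - <<'E'
from h import *
a,b=[cams.capture(n)[:,:,::-1] for n in("scene","side")]
cv2.imwrite("pics/s2.png",np.hstack([a[100:400,180:480],b[100:400,120:420]]))
plan((.6155,-.0381,.137),90)
E
```

```text
time_s: 18.75
tcp_pos: [0.5633, 0.3019, 0.1441]
ee_rot: [[-1.0, -0.002, 0.01], [-0.002, 1.0, 0.007], [-0.01, 0.007, -1.0]]
wrist_force: [0.6, 0.5, -0.5]
gripper_width: 0.998
gripper_force: 0.0
tcp [0.5603 0.3001 0.1385] yaw_y 90.01 tilt 0.13
shift(tool) [-0.0551 -0.3382  0.001 ] az 0.001
```

View pics/s2.png

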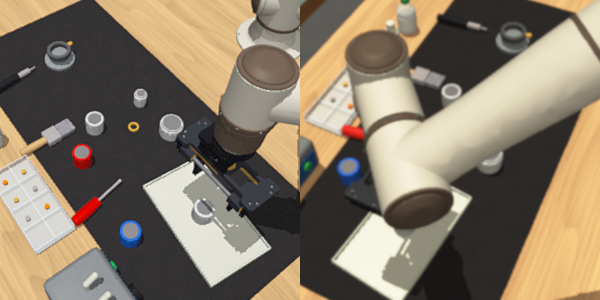

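The picture shows the light cell upright near the tray's middle, at scene (383,310). Cell 1 is still in place at scene (275,222). I go back for the heavy one.

```bash
python3 -m handwheel '[[[0,0,0,-0.004,-0.023,0,0.087],[0,0,0,-0.006,-0.035,0,0.087],[0,0,0,-0.006,-0.04,0,0.087],[0,0,0,-0.007,-0.04,0,0.087],[0,0,0,-0.007,-0.04,0,0.087],[0,0,0,-0.007,-0.04,0,0.087],[0,0,0,-0.006,-0.04,0,0.087],[0,0,0,-0.006,-0.035,0,0.087],[0,0,0,-0.004,-0.03,0,0.087],[0,0,0,-0.002,-0.015,0,0.087],[0,0,0,0,0,0,0.087],[0,0,0,0,0,0,0.087]]]'
python3 -m handwheel '[[[0,0,0,0,0,0,0.087],[0,0,0,0,0,0,0.087]]]' >/dev/null
python3 - <<'E'
from h import *
plan((.6155,-.0381,.01),90)
E
```

```text
time_s: 20.05
tcp_pos: [0.6148, -0.0378, 0.1365]
ee_rot: [[-1.0, -0.0, -0.002], [-0.0, 1.0, 0.0], [0.002, 0.0, -1.0]]
wrist_force: [0.1, 1.0, -0.3]
gripper_width: 0.996
gripper_force: 0.0
tcp [ 0.6153 -0.0369  0.1374] yaw_y 90.12 tilt 0.01
shift(tool) [-0.0003 -0.0012  0.1274] az 0.02
```

```bash
python3 -m handwheel '[[[0,0,0,0,-0.001,0.02,0.087],[0,0,0,0,0,0.03,0.087],[0,0,0,0,0,0.03,0.087],[0,0,0,0,0,0.025,0.087],[0,0,0,0,0,0.015,0.087],[0,0,0,0,0,0.007,0.087],[0,0,0,0,0,0,0.087],[0,0,0,0,0,0,0.087],[0,0,0,0,0,0,0.04],[0,0,0,0,0,0,0.04],[0,0,0,0,0,0,0.04],[0,0,0,0,0,0,0.04]]]'
python3 -m handwheel '[[[0,0,0,0,0,0,0.04],[0,0,0,0,0,0,0.04],[0,0,0,0,0,0,0.04],[0,0,0,0,0,0,0.04],[0,0,0,0,0,-0.015,0.04],[0,0,0,0,0,-0.025,0.04],[0,0,0,0,0,-0.03,0.04],[0,0,0,0,0,-0.03,0.04],[0,0,0,0,0,-0.02,0.04],[0,0,0,0,0,0,0.04],[0,0,0,0,0,0,0.04],[0,0,0,0,0,0,0.04]]]'
python3 -c "
from h import *
plan((.5663,-.2928,.085),90)"
```

```text
time_s: 21.45
tcp_pos: [0.6155, -0.0391, 0.0109]
ee_rot: [[-1.0, -0.0, 0.001], [-0.0, 1.0, 0.0], [-0.001, 0.0, -1.0]]
wrist_force: [0.1, -0.4, 0.1]
gripper_width: 0.723
gripper_force: 0.0
time_s: 22.65
tcp_pos: [0.6138, -0.0393, 0.1281]
ee_rot: [[-1.0, 0.0, -0.005], [0.0, 1.0, -0.0], [0.005, -0.0, -1.0]]
wrist_force: [-0.2, -0.0, -2.9]
gripper_width: 0.53
gripper_force: 30.0
tcp [ 0.6138 -0.0393  0.1281] yaw_y 89.99 tilt 0.27
shift(tool) [ 0.0472 -0.2535  0.0434] az -0.002
```

```bash
python3 -m handwheel '[[[0,0,0,0.004,-0.018,0,0.04],[0,0,0,0.006,-0.03,0,0.04],[0,0,0,0.006,-0.035,0,0.04],[0,0,0,0.007,-0.035,0,0.04],[0,0,0,0.007,-0.035,0,0.04],[0,0,0,0.006,-0.035,0,0.04],[0,0,0,0.006,-0.03,0,0.04],[0,0,0,0.004,-0.025,0,0.04],[0,0,0,0.002,-0.01,0,0.04],[0,0,0,0,0,0,0.04],[0,0,0,0,0,0,0.04],[0,0,0,0,0,0,0.04]]]'
python3 -m handwheel '[[[0,0,0,0,0,0.01,0.04],[0,0,0,0,0,0.015,0.04],[0,0,0,0,0,0.01,0.04],[0,0,0,0,0,0,0.04],[0,0,0,0,0,0,0.04],[0,0,0,0,0,0,0.04],[0,0,0,0,0,0,0.04]]]'
python3 - <<'E'
from h import *
a,b=[cams.capture(n)[:,:,::-1] for n in("scene","side")]
f=lambda im,x,y:cv2.resize(im[y:y+130,x:x+130],(400,400),interpolation=cv2.INTER_CUBIC)
cv2.imwrite("pics/s3.png",np.hstack([f(a,170,85),f(b,270,60)]))
plan((.565,-.293,.09),90)
E
```

```text
time_s: 23.85
tcp_pos: [0.5676, -0.2911, 0.1302]
ee_rot: [[-1.0, -0.002, -0.001], [-0.002, 1.0, 0.0], [0.001, 0.0, -1.0]]
wrist_force: [-0.1, 0.2, -2.3]
gripper_width: 0.526
gripper_force: 30.0
time_s: 24.55
tcp_pos: [0.568, -0.2923, 0.0963]
ee_rot: [[-1.0, -0.001, 0.001], [-0.001, 1.0, -0.0], [-0.001, -0.0, -1.0]]
wrist_force: [-0.3, -0.7, -2.5]
gripper_width: 0.526
gripper_force: 30.0
tcp [ 0.5678 -0.2923  0.0962] yaw_y 90.03 tilt 0.06
shift(tool) [ 0.0028 -0.0007  0.0062] az 0.004
```

View pics/s3.png

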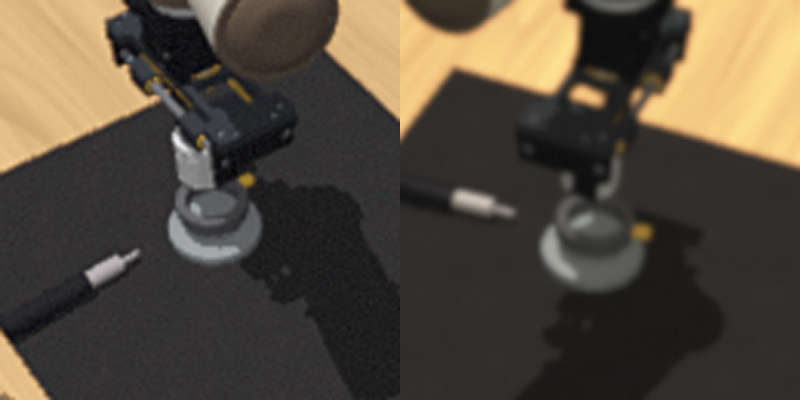

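Run:
```python
from h import *
im=cv2.imread("pics/s3.png")
for n,x,y,o in(("scene",170,85,0),("side",270,60,400)):
    for c,z,rad,col in(((.569,-.292),.089,.0225,(0,255,255)),((.569,-.292),.133,.0225,(0,255,255)),((.5663,-.2928),.048,.034,(255,0,255)),((.5663,-.2928),.003,.044,(255,0,255))):
        q=((w2px(n,circ(c,z,rad))-[x,y])*400/130+[o,0]).astype(np.int32);cv2.polylines(im,[q],True,col,1)
cv2.imwrite("pics/s3o.png",im)
```

```text
(no output)
```

View pics/s3o.png

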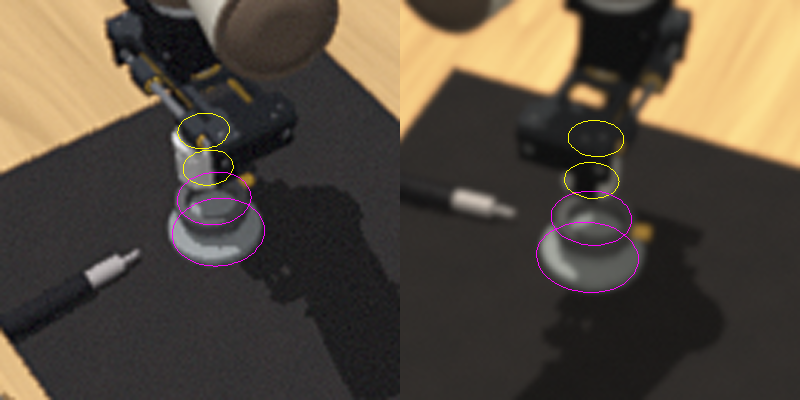

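The overlay shows the held cell above the seat, about 40 mm clear and centred to within a few millimetres in both views. The limit is 20 mm. I hand in.

```bash
python3 -m handwheel '[[[0,0,0,0,0,0,0.04],[0,0,0,0,0,0,0.04],[0,0,0,0,0,0,0.04]]]'; python3 -c "
from station import r
print(r.finish_job())"
```

```text
time_s: 24.95
tcp_pos: [0.5675, -0.2922, 0.0956]
ee_rot: [[-1.0, -0.0, 0.0], [-0.0, 1.0, -0.0], [-0.0, -0.0, -1.0]]
wrist_force: [-0.3, 0.5, -2.9]
gripper_width: 0.528
gripper_force: 30.0
the job is handed in; nothing more can be done
None
```

I handed the job in at about 25 s with the lighter cell (about 1.7 N) upright in the tray and the heavier (about 3.0 N) held still about 40 mm above the seat, centred to within a few mm by the camera views; the hand-in call returned no verdict.

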